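# Shut and lock the tractor battery box

### The job

Using only your fingertips, push the open lid of the yellow battery box down from above until it is fully shut, then set the fingertips in the slot of the red dial on the lid and turn it clockwise, seen from above, to its stop (a quarter turn from open) so that the lid is locked. Do not lift the lid further open or reach under it, and leave the spray can, the tape roll and the screwdriver where they are. When finished, take the hand clear of the box.

Things in the scene. Friction and masses are not known exactly. Their poses are not given: they have to be found in the camera images.
- battery_box: Yellow steel battery box, 240 (x) by 300 (y) by 150 mm tall without its lid, bolted to the bench; feet 6 mm thick with bolts stick out to 200 mm from the centre on its +y and -y sides. Origin: centre of its underside. Its -x face is the front; the lid's hinge line runs along y at x = +120 mm, z = 150 mm.
- lid (a joint): Hinge angle of the yellow lid (246 by 306 mm, 8 mm thick, 0.7 kg), rad: 0 = fully shut, larger = front edge higher (end at 1.3). Starts at 0.3 to 0.6. The hinge is stiff: the lid stays where left; about 5 to 9 N down on a pad push it shut against a stop. The free edge is the front one. If the fastener is turned while the lid is open, its tongue hits the box and the lid cannot shut.
- pad_left (a point): Top centre of the black rubber press pad (50 by 60 mm, 3 mm proud) at the +y front corner of the lid, 205 mm from the hinge line and 105 mm from the lid's centreline; 161 mm above the bench when the lid is shut. It moves with the lid; its frame is the lid's frame (parallel to the box's when shut).
- pad_right (a point): The same for the pad at the -y front corner.
- fastener (a joint): Angle of the red slotted dial, rad: 0 = open, grows clockwise seen from above, 1.571 = locked, at a hard stop. It starts between 0 and 0.35 and stays where it is left (friction about 0.15 N m). When locked, a steel tongue under the lid has swung under a lip in the front wall and holds the lid down.
- dial (a point): Centre of the red dial's top face (72 mm across), on its axis: 178 mm from the hinge line on the lid's centreline, 177 mm above the bench when shut. A straight slot 26 mm wide, 16 mm deep crosses its full diameter; a shut pair of fingers fits in, long side along the slot. Frame: z up out of the lid, x along the slot to the end with a white mark on the slot's black floor.
- green_dot (a point): Green dot on the front of the dark steel collar (90 mm outside, 74 mm inside, flush with the dial, fixed on the lid), 41 mm from the dial's axis. Locked: the white mark points to it, towards the box's front (-x) edge. Open: the white mark points to a red dot on the box's -y side.
- underside (a point): Centre of the grey panel (204 by 270 by 4 mm) that lines the underside of the lid; axes of the lid. The fingers must not touch this panel.
- can_mid (a point): Bystander: middle of an upright spray can, 60 mm across, 160 mm tall, loose beside the box.
- tape_mid (a point): Bystander: middle of a grey tape roll lying flat, 90 mm across, 35 mm high, loose beside the box.
- screwdriver: Bystander: screwdriver with orange handle, 200 mm long, lying on the bench in front of the box; origin under its middle, x along it towards the tip.

How it is judged:
By the outcome, as a careful person would: the job done as asked, in the order asked, and still so for the second after the job is handed in, with the robot touching nothing.
It also fails if it takes over 48 s, if anything falls off the work surface, if the arm or the gripper's body presses on something with over 40 N, if the wrist force passes 120 N, or if a joint passes its speed limit or range.

### The arm

A 7-joint arm with a two-finger parallel gripper is mounted at the origin on the work surface. World frame = base frame: x ahead of the robot, y to its left, z up, the work surface at z = 0. Lengths are in m, angles in rad, forces in N, time in s.
With the tool pointing down it reaches from about 0.35 to 0.9 m from the base axis. Payload 19.9 kg.
Tool frame: the origin (TCP) lies midway between the tips of the shut fingers; the grasp point (between the pads) lies 19 mm behind it; y points along the fingers, x is the direction in which the jaws open and shut, and the axes are right-handed (so a half turn about y gives the same grasp; the last joint's range is limited). The gripper opens to 85 mm and grips with 20 to 120 N. Pads are 22 mm wide; open, the fingers measure 114 mm over their backs; the gripper's body (76 mm by 85 mm) begins 54 mm behind the grasp point. The pads swing forward as they close: fully open they stand 13 mm farther back than shut.
Start: joints at [-1.321, 0.417, -0.01, 1.614, 0.005, 1.111, -0.053], TCP at [0.179, 0.599, 0.231] pointing down, gripper open.
Joint ranges: [-2.81, 2.81], [-0.39, 2.02], [-1.27, 1.25], [0.06, 2.57], [-1.19, 4.33], [0.19, 2], [-2.82, 2.82]. Speed limits (rad/s): [1.89, 1.89, 2.39, 2.39, 3.01, 3.01, 3.01].

### API

Orientations are given as a unit quaternion [x, y, z, w].
In Python, from workcell import r, optics gives the robot as it stands.
- The arm moves only by the tool move_arm, never from a script. Its arguments are lists of equal length, an entry for each row: "claw": the closure, from 0 (fully open) to 1 (shut); "dp": the shift along the world's x, y, z in m, a list of three; "twist": the turn, a rotation vector about the world's x, y, z in rad, a list of three. A call has 1 to 20 rows; each row shifts and turns the pose as measured when the row begins; what a row does not reach is not made up. A row lasts 1/10 s, in which the tool goes at most 50 mm and 8.59 degrees, less where a joint would pass 70% of its speed; a pose out of reach is approached as far as the arm can. A call is refused whole if a number of a shift passes 0.05 or a number of a turn 0.15, either way. A call with a gripper value outside its range is refused whole. The fingers move at their own pace and stop on an object; "force" is the grip in N (left out, the last holds). Time passes only in rows, so rows that do not move let the fingers close. It gives the time, the measured TCP pose, the force and the opening at its end, in the units of the state.
- r.read_state(): the state, without advancing time (a new reading comes with each control period).
- optics.get_image(name): name is "scene" or "side" or "wrist"; returns the picture (420x560x3 uint8, blue, green, red); there is no depth.
- optics.get_calibration(name): a dict with "intrinsics" (3x3 intrinsics, pixels), "rvec" (rotation vector, rad) and "tvec" (3), from world to camera coordinates, as OpenCV has them; the wrist camera has in their place "mount" (4x4, takes a point from camera to tool coordinates, whose origin is the TCP and whose axes are the tool frame's). Camera axes: x right, y down, z forward; pixel columns grow to the right and rows downward; lengths in m; the calibration is good to about 2 mm. A picture is of the moment at which its call begins: read the wrist's pose just before it. get_calibration takes no time and is no camera call.
- r.sign_off(): hands the job in, once; it reports no verdict.
The state is a dict: "clock": time; "joints": joint angles; "qd": joint speeds; "effort": joint torques, N m; "tcp_pos": TCP position; "orientation": TCP orientation; "force": force on the tool from outside, world axes, zero at the start; "torque": the same for the moment, N m; "opening": finger opening in m.
Only numpy, scipy, OpenCV 4.12 (cv2) and the standard library are available. Lean on these libraries where they do the work, as an engineer would, in place of code of your own. Each camera call takes 0.05 s, during which the arm holds its last target.

## Working session

There is one attempt and no reset: what is moved stays moved. The work goes in short steps, Python scripts to look and compute and a tool call to move; the robot and the scene stay as the last step left them, time stands still between calls to the robot, and variables do not carry over. Pictures are saved under pics/ and viewed, and the job is handed in when it is done.

Besides the shell and the picture viewer there is one more tool, called after "Call:" as name(argument=value, ...) on one line, values as JSON. move_arm: Moves the arm, as the interface text tells. Its arguments: {"type":"object","properties":{"claw":{"type":"array","items":{"type":"number"}},"dp":{"type":"array","items":{"type":"array","items":{"type":"number"}}},"twist":{"type":"array","items":{"type":"array","items":{"type":"number"}}},"force":{"type":"number"}},"required":["claw","dp","twist"]}

```bash
mkdir -p pics; ls
python3 - <<'E'
from workcell import r, optics
import cv2
s=r.read_state()
for k in s: print(k,s[k])
for n in ("scene","side","wrist"):
    im=optics.get_image(n); cv2.imwrite(f"pics/{n}0.png",im)
    print(n,optics.get_calibration(n))
E
```

```text
pics
clock 0.0
joints [-1.32148579  0.41796812 -0.01034813  1.61416716  0.00473554  1.11067624
 -0.05300224]
qd [ 1.14083471e-03 -5.15761802e-04 -3.71056410e-04  8.00824898e-04
  1.17422489e-03 -4.72554166e-05  1.16100915e-03]
effort [ 1.48555897e-03 -8.64449430e+01  6.79648183e-01 -4.34896874e+01
  1.92098256e-02  7.51659391e-03  7.29568256e-06]
tcp_pos [0.17910217 0.59843595 0.23066666]
orientation [ 0.56743772  0.42197887 -0.42261056 -0.56687616]
force [ 0.12405959 -0.43480115 -0.55296154]
torque [-0.01448846 -0.00982708 -0.0047377 ]
opening 0.08526621814075075
scene {'intrinsics': array([[523.05210283,   0.        , 281.92778828],
       [  0.        , 523.05210283, 211.45396355],
       [  0.        ,   0.        ,   1.        ]]), 'rvec': array([ 2.03143075,  1.64971842, -0.51748534]), 'tvec': array([-0.14067402, -0.37751745,  1.53566809])}
side {'intrinsics': array([[467.14025526,   0.        , 277.8368732 ],
       [  0.        , 467.14025526, 210.7995103 ],
       [  0.        ,   0.        ,   1.        ]]), 'rvec': array([ 2.18576354, -0.35323313,  0.20579717]), 'tvec': array([-0.52860723,  0.20510176,  0.94271273])}
wrist {'intrinsics': array([[300.44588571,   0.        , 281.50043846],
       [  0.        , 300.44588571, 202.98318341],
       [  0.        ,   0.        ,   1.        ]]), 'mount': array([[ 9.99999700e-01,  4.39897351e-04, -6.37815497e-04,
        -3.29956353e-05],
       [ 7.29748209e-04, -2.58120389e-01,  9.66112484e-01,
        -1.42556420e-01],
       [ 2.60357138e-04, -9.66112660e-01, -2.58120633e-01,
         6.52248677e-02],
       [ 0.00000000e+00,  0.00000000e+00,  0.00000000e+00,
         1.00000000e+00]])}
```

View pics/scene0.png

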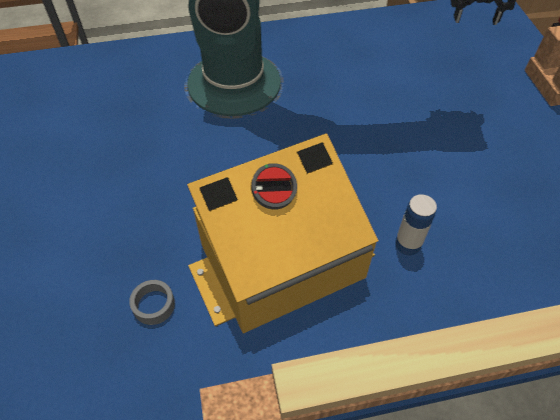

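View pics/side0.png

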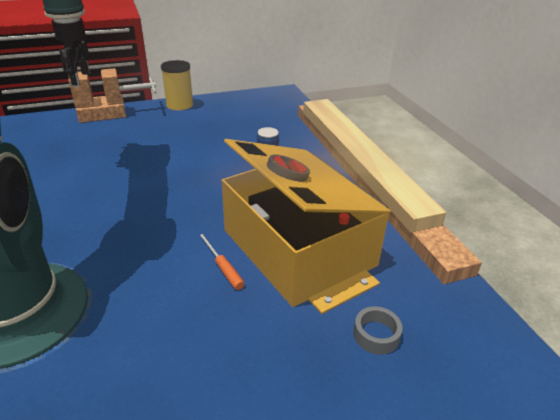

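View pics/wrist0.png

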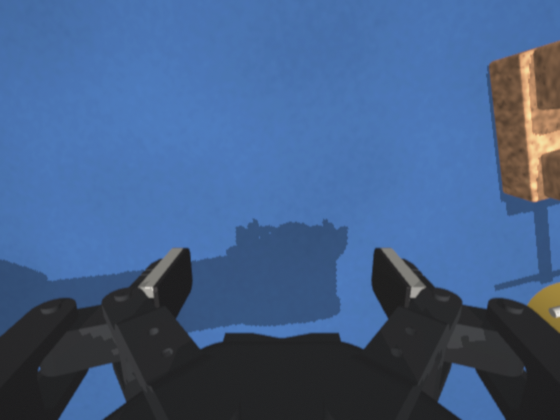

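The scene view shows the box with pads at about (218,193) and (315,157), and the dial at (274,186) with its white mark to the left, so it's near open. In the side view the lid is open, the tape is at (378,330) and the screwdriver is in front of the box at (222,265). I'll enlarge both for accurate pixel picks.

Run:
```python
import cv2
a=cv2.imread("pics/scene0.png")[120:340,120:400]; b=cv2.imread("pics/side0.png")[120:320,190:410]
cv2.imwrite("pics/sceneC.png",cv2.resize(a[:110,60:260],None,fx=4,fy=4,interpolation=cv2.INTER_CUBIC))
cv2.imwrite("pics/sideC.png",cv2.resize(b,None,fx=3,fy=3,interpolation=cv2.INTER_CUBIC))
```

```text
(no output)
```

View pics/sceneC.png

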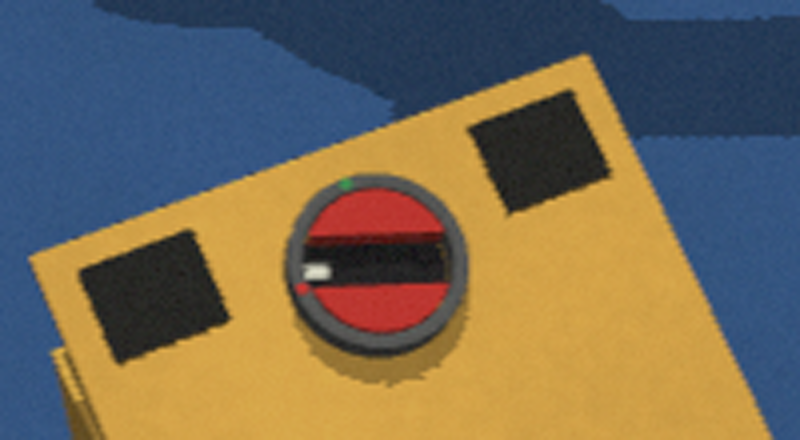

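View pics/sideC.png

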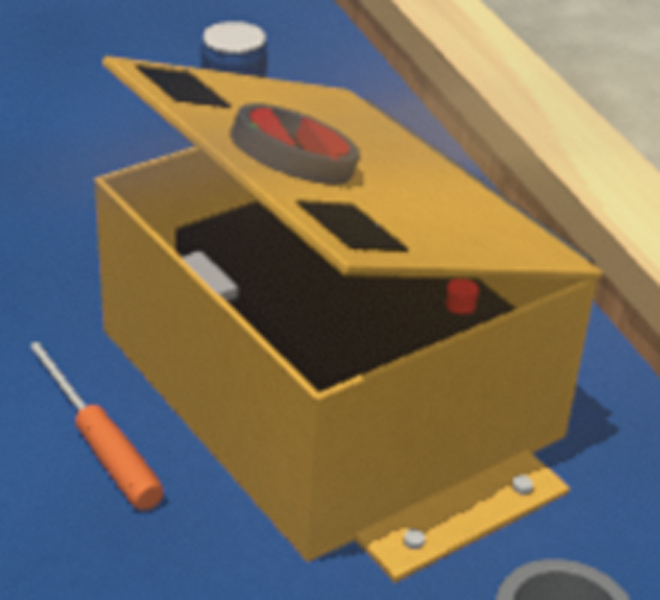

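```bash
cat > h.py <<'E'
import numpy as np, cv2
from scipy.optimize import least_squares
from scipy.spatial.transform import Rotation as R
def proj(c,P):
    return cv2.projectPoints(np.asarray(P,float).reshape(-1,1,3),c["rvec"],c["tvec"],c["intrinsics"],None)[0].reshape(-1,2)
def lidpt(p,d,y,h):  # d from hinge to front, h above lid-bottom plane (z=150)
    x,y0,yaw,q=p[:4]
    L=np.array([0.12-d*np.cos(q)+h*np.sin(q)*1.0, y, 0.15+d*np.sin(q)+h*np.cos(q)])
    return boxpt(p,*L)
def boxpt(p,X,Y,Z):
    c,s=np.cos(p[2]),np.sin(p[2]); return np.array([p[0]+c*X-s*Y,p[1]+s*X+c*Y,Z])
E
python3 - <<'E'
from h import *
from workcell import optics
S=optics.get_calibration("scene"); D=optics.get_calibration("side")
f=lambda U,o,k:[o[0]+(U[0]+.5)/k-.5,o[1]+(U[1]+.5)/k-.5]
def pad(s): 
    return {'f-':(.23,s*.105-.03),'f+':(.23,s*.105+.03),'r+':(.18,s*.105+.03),'r-':(.18,s*.105-.03)}
obs=[]
def add(cam,kind,a,U):
    obs.append((cam,kind,a,f(U,(180,120),4) if cam=='S' else f(U,(190,120),3)))
for cam,s,d in [('S',-1,{'f-':(80,270),'f+':(192,230),'r+':(230,320),'r-':(120,363)}),('S',1,{'f-':(469,128),'f+':(573,90),'r+':(610,175),'r-':(510,213)}),
 ('D',-1,{'f+':(298,203),'f-':(345,246),'r-':(408,250),'r+':(362,203)}),('D',1,{'f+':(135,67),'f-':(178,103),'r-':(229,106),'r+':(188,73)})]:
    for k in d: add(cam,'lid',(*pad(s)[k],.011),d[k])
add('S','lid',(.178,0,.027),(376,260))
add('D','box',(-.12,.15,.15),(97,180));add('D','box',(-.12,-.15,.15),(320,397));add('D','box',(-.12,-.15,0),(308,558));add('D','box',(.12,-.15,0),(567,437))
def res(p):
    o=[]
    for cam,k,a,uv in obs:
        P=lidpt(p,*a) if k=='lid' else boxpt(p,*a)
        o.append(proj(S if cam=='S' else D,P)[0]-uv)
    return np.array(o)
best=least_squares(lambda p:res(p).ravel(),[.6,.05,.3,.4],loss='soft_l1')
p=best.x; print("pose",p.round(4))
for o,e in zip(obs,res(p)): print(o[0],o[1],o[2],e.round(1))
np.save("p.npy",p)
for q in (p[3],0):
    pp=p.copy();pp[3]=q
    print("q",q,"padL",lidpt(pp,.205,.105,.011).round(4),"padR",lidpt(pp,.205,-.105,.011).round(4),"dial",lidpt(pp,.178,0,.027).round(4),"green",lidpt(pp,.219,0,.027).round(4),'front mid',lidpt(pp,.243,0,.008).round(4))
# dial angle in the scene: invert slot pixels to lid plane
def inv(U,h):
    uv=f(U,(180,120),4)
    return least_squares(lambda a:proj(S,lidpt(p,a[0],a[1],h))[0]-uv,[.178,0]).x
for n,U,h in [('mark',(316,272),.011),('green',(346,184),.027),('red',(302,289),.027),('slotR',(448,262),.011),('dial',(376,260),.027)]: print(n,inv(U,h).round(4))
E
```

```text
pose [0.6154 0.0152 0.2488 0.3852]
S lid (0.23, -0.135, 0.011) [-0.5  0.6]
S lid (0.23, -0.075, 0.011) [ 0.4 -0.2]
S lid (0.18, -0.075, 0.011) [1.  0.3]
S lid (0.18, -0.135, 0.011) [-0.5  0.7]
S lid (0.23, 0.075, 0.011) [-0.1 -0.1]
S lid (0.23, 0.135, 0.011) [-0.  -0.3]
S lid (0.18, 0.135, 0.011) [ 1.1 -0. ]
S lid (0.18, 0.075, 0.011) [-0.1  0.6]
D lid (0.23, -0.075, 0.011) [-0.6 -0.5]
D lid (0.23, -0.135, 0.011) [2.3 0.8]
D lid (0.18, -0.135, 0.011) [0.7 0.1]
D lid (0.18, -0.075, 0.011) [-2.8  0.7]
D lid (0.23, 0.135, 0.011) [-0.1 -0.3]
D lid (0.23, 0.075, 0.011) [-0.6 -0.7]
D lid (0.18, 0.075, 0.011) [0.9 0.4]
D lid (0.18, 0.135, 0.011) [0.5 0.1]
S lid (0.178, 0, 0.027) [1.3 0.2]
D box (-0.12, 0.15, 0.15) [-0.9  0. ]
D box (-0.12, -0.15, 0.15) [-0.9  1.3]
D box (-0.12, -0.15, 0) [0.  1.9]
D box (0.12, -0.15, 0) [-0.6  0.1]
q 0.3852474081139857 padL [0.5257 0.1007 0.2372] padR [ 0.5774 -0.1028  0.2372] dial [0.5816 0.0066 0.2419] green [ 0.5448 -0.0028  0.2573] front mid [ 0.5163 -0.01    0.2487]
q 0 padL [0.5071 0.096  0.161 ] padR [ 0.5588 -0.1075  0.161 ] dial [0.5591 0.0009 0.177 ] green [ 0.5194 -0.0092  0.177 ] front mid [ 0.4961 -0.0151  0.158 ]
mark [ 0.1883 -0.0279]
green [ 0.2202 -0.    ]
red [ 0.1791 -0.0416]
slotR [0.1691 0.0354]
dial [ 0.1794 -0.0022]
```

```bash
cat >> h.py <<'E'
def st():
    from workcell import r
    s=r.read_state(); M=R.from_quat(s["orientation"]).as_matrix()
    print("t",round(s["clock"],2),"tcp",s["tcp_pos"].round(4) if hasattr(s["tcp_pos"],'round') else s["tcp_pos"],"F",np.round(s["force"],1),"T",np.round(s["torque"],2),"j",np.round(s["joints"],2))
    print("tool x",M[:,0].round(3),"ang",round(np.arctan2(M[1,0],M[0,0]),3),"tool y",M[:,1].round(4),"op",round(s["opening"],4)); return s,M
E
python3 -c "
from h import *
st()
from workcell import optics
S=optics.get_calibration('scene');K=S['intrinsics'];Rm=cv2.Rodrigues(S['rvec'])[0];C=-Rm.T@S['tvec']
for n,uv,z in [('can top',(422,204),.16),('tape',(152,298),.035)]:
    d=Rm.T@np.linalg.inv(K)@np.array([*uv,1]);print(n,C+d*(z-C[2])/d[2])
"
```

```text
t 0.15 tcp [0.1791 0.5985 0.2308] F [ 1.2  0.3 -0.6] T [-0.05 -0.04 -0.05] j [-1.32  0.42 -0.01  1.61  0.    1.11 -0.05]
tool x [ 0.287  0.958 -0.001] ang 1.28 tool y [-2.e-04 -1.e-03 -1.e+00] op 0.0854
can top [0.63058206 0.30814302 0.16      ]
tape [ 0.66574674 -0.27581567  0.035     ]
```

Call:
move_arm(claw=[1,1,1,1,1,1,1,1,1,1,1,1,1,1,1,1,1,1], dp=[[0,0,0.03],[0,0,0.03],[0.02,-0.03,0.02],[0.023,-0.033,0.01],[0.023,-0.033,0],[0.023,-0.033,0],[0.023,-0.033,0],[0.023,-0.033,0],[0.023,-0.033,0],[0.023,-0.033,0],[0.023,-0.033,0],[0.023,-0.033,0],[0.023,-0.033,0],[0.023,-0.033,0],[0.023,-0.033,0],[0.023,-0.033,0],[0.023,-0.033,0],[0,0,0]], twist=[[0,0,0],[0,0,0],[0,0,0.02],[0,0,0.02],[0,0,0.02],[0,0,0.02],[0,0,0.02],[0,0,0.02],[0,0,0.02],[0,0,0.02],[0,0,0.02],[0,0,0.02],[0,0,0],[0,0,0],[0,0,0],[0,0,0],[0,0,0],[0,0,0]])

```text
clock: 1.95
tcp_pos: [0.5273, 0.0819, 0.3213]
orientation: [0.521, 0.478, -0.481, -0.518]
force: [-0.7, 0.3, 0.1]
opening: 0.0
```

```bash
python3 -c "
from h import *
from workcell import optics
st()
cv2.imwrite('pics/wrist1.png',optics.get_image('wrist'))"
```

```text
t 1.95 tcp [0.5273 0.0819 0.3213] F [-0.7  0.3  0.1] T [0.04 0.06 0.  ] j [-0.57  0.19  0.42  1.74 -0.07  1.24  1.35]
tool x [ 0.079  0.997 -0.005] ang 1.492 tool y [-9.0e-04 -5.4e-03 -1.0e+00] op 0.0
```

View pics/wrist1.png

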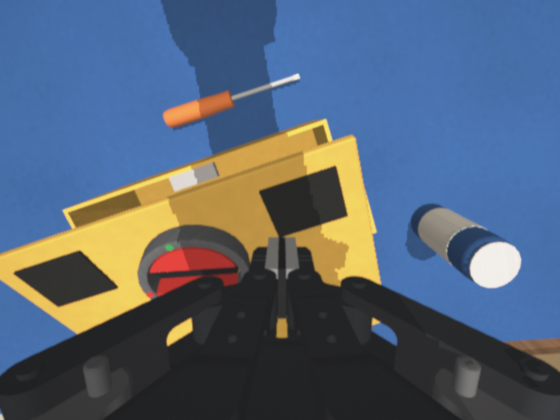

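The wrist picture shows the left pad centred near (303,201), the dial at (190,270) with the green dot at (168,247), and the right pad at (66,278). I'll refine the pose with this third view.

```bash
cat >> h.py <<'E'
def wcal(s=None):
    from workcell import r,optics
    c=optics.get_calibration("wrist")
    if s is None: s=r.read_state()
    T=np.eye(4);T[:3,:3]=R.from_quat(s["orientation"]).as_matrix();T[:3,3]=s["tcp_pos"]
    W=np.linalg.inv(T@c["mount"])
    return dict(intrinsics=c["intrinsics"],rvec=cv2.Rodrigues(W[:3,:3])[0],tvec=W[:3,3])
E
python3 -c "
from h import *
c=wcal();p=np.load('p.npy')
pts=[(.23,.075),(.23,.135),(.18,.135),(.18,.075),(.23,-.135),(.23,-.075),(.18,-.135)]
obs=np.array([(260,191),(335,166),(347,214),(275,237),(15,270),(82,251),(50,308)])
f=lambda p:proj(c,[lidpt(p,a,b,.011) for a,b in pts])-obs
print(f(p).round(1))
q=least_squares(lambda v:f(v).ravel(),p).x;print(q.round(4)); print('padL',lidpt(q,.205,.105,.011).round(4),lidpt(p,.205,.105,.011).round(4))
"
```

```text
[[-3.8  3. ]
 [-1.   2.3]
 [-1.1  4.2]
 [ 1.9  2.9]
 [-4.6  5.2]
 [-5.3  2.3]
 [ 6.3  1.1]]
[0.6143 0.0159 0.2441 0.3759]
padL [0.5242 0.1017 0.2355] [0.5257 0.1007 0.2372]
```

Call:
move_arm(claw=[1,1,1,1,1,1,1,1,1,1], dp=[[-0.001,0.019,-0.03],[0,0,-0.03],[0,0,-0.015],[0,0,-0.01],[-0.004,-0.001,-0.01],[-0.004,-0.001,-0.01],[-0.003,-0.001,-0.01],[-0.003,-0.001,-0.01],[-0.002,0,-0.01],[-0.002,0,-0.01]], twist=[[0,0,0],[0,0,0],[0,0,0],[0,0,0],[0,0,0],[0,0,0],[0,0,0],[0,0,0],[0,0,0],[0,0,0]])

```text
clock: 3.0
tcp_pos: [0.5088, 0.1046, 0.1763]
orientation: [0.52, 0.484, -0.479, -0.515]
force: [1.9, -2.9, 5.1]
opening: -0.0003
```

```bash
python3 -c "
from h import *
from workcell import optics
st()
cv2.imwrite('pics/side2.png',optics.get_image('side'))"
```

```text
t 3.0 tcp [0.5088 0.1046 0.1763] F [ 1.9 -2.9  5.1] T [-0.64 -0.44  0.07] j [-0.58  0.3   0.38  1.95 -0.13  0.91  1.36]
tool x [ 0.071  0.997 -0.   ] ang 1.499 tool y [ 0.0104 -0.001  -0.9999] op -0.0003
```

View pics/side2.png

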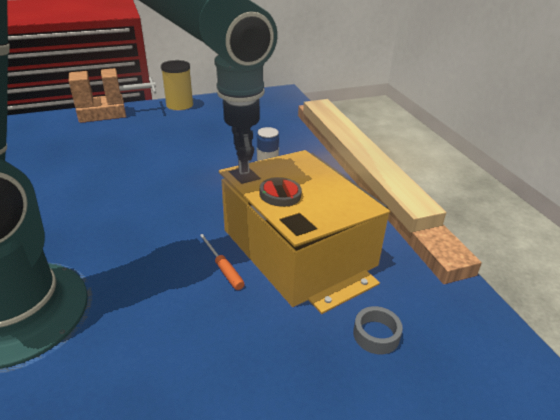

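The side view shows the lid nearly shut, with the fingertips on the left pad at (243,172) and a small gap at the front. I'll keep pushing to the stop.

Call:
move_arm(claw=[1,1,1,1,1,1], dp=[[-0.001,-0.001,-0.007],[0,0,-0.006],[0,0,-0.004],[0,0,-0.003],[0,0,-0.003],[0,0,-0.003]], twist=[[0,0,0],[0,0,0],[0,0,0],[0,0,0],[0,0,0],[0,0,0]])

```text
clock: 3.65
tcp_pos: [0.5075, 0.1049, 0.1606]
orientation: [0.518, 0.486, -0.478, -0.516]
force: [-26.1, -7.0, 61.5]
opening: -0.0001
```

```bash
python3 -c "
from h import *
st()"
```

```text
t 3.65 tcp [0.5075 0.1049 0.1606] F [-26.1  -7.   61.5] T [-1.75  5.88 -0.04] j [-0.57  0.32  0.37  1.96 -0.15  0.87  1.38]
tool x [0.07  0.998 0.006] ang 1.5 tool y [ 0.01    0.0049 -0.9999] op -0.0001
```

At the stop (z = 0.1606, force rises to 61 N). I'll lift and look.

Call:
move_arm(claw=[1,1,1,1,1,1,1,1,1], dp=[[0,0,0.01],[0,0,0.03],[0,0,0.04],[0.01,-0.02,0.03],[0.015,-0.025,0],[0.015,-0.025,0],[0.012,-0.025,0],[0,-0.008,0],[0,0,0]], twist=[[0,0,0],[0,0,0],[0,0,0],[0,0,0],[0,0,0],[0,0,0],[0,0,0],[0,0,0],[0,0,0]])

```text
clock: 4.55
tcp_pos: [0.5596, 0.0024, 0.2792]
orientation: [0.516, 0.489, -0.479, -0.515]
force: [-0.5, -0.1, 1.0]
opening: 0.0002
```

```bash
python3 -c "
from h import *
from workcell import optics
s,M=st()
import pickle;pickle.dump(wcal(s),open('w3.pkl','wb'))
for n in ('wrist','side','scene'): cv2.imwrite(f'pics/{n}3.png',optics.get_image(n))"
```

```text
t 4.55 tcp [0.5596 0.0024 0.2792] F [-0.5 -0.1  1. ] T [-0.02  0.05  0.02] j [-0.43  0.27  0.46  1.74 -0.14  1.15  1.57]
tool x [0.064 0.998 0.009] ang 1.507 tool y [ 0.0117  0.008  -0.9999] op 0.0002
```

View pics/wrist3.png

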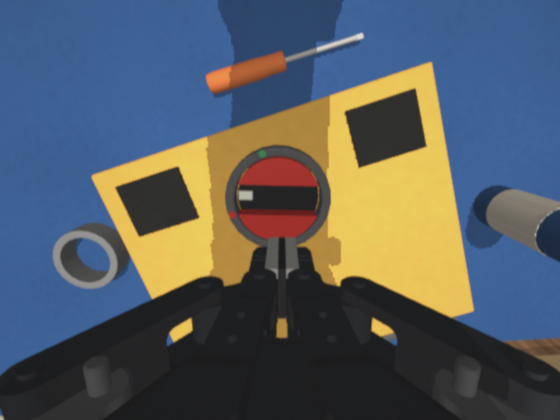

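View pics/side3.png

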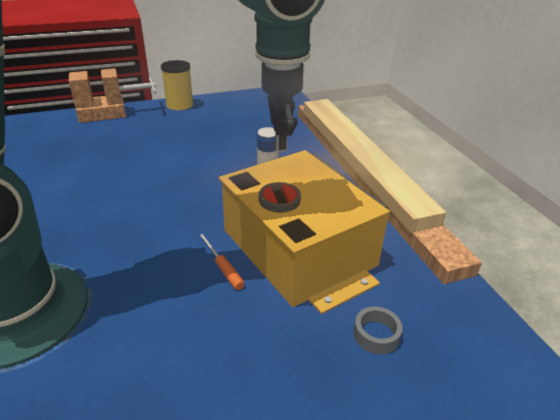

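View pics/scene3.png

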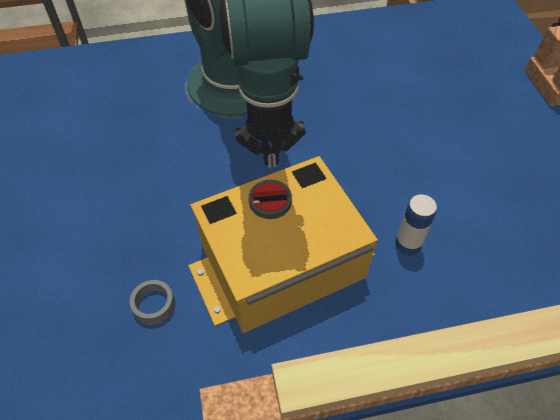

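The lid is shut, with no gap in the side view. In the wrist view the dial is near (278,195) with its white mark at (246,196). In the scene view the dial is at (271,198). I'll measure the dial centre and slot angle from both views.

Run:
```python
import cv2,numpy as np
a=cv2.imread("pics/wrist3.png")[135:255,215:340];b=cv2.imread("pics/scene3.png")[170:225,235:305]
a=cv2.resize(a,None,fx=4,fy=4,interpolation=cv2.INTER_CUBIC);b=cv2.resize(b,None,fx=4,fy=4,interpolation=cv2.INTER_CUBIC)
o=np.zeros((480,790,3),np.uint8);o[:480,:500]=a;o[:220,505:785]=b
cv2.imwrite("pics/dial3.png",o)
```

```text
(no output)
```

View pics/dial3.png

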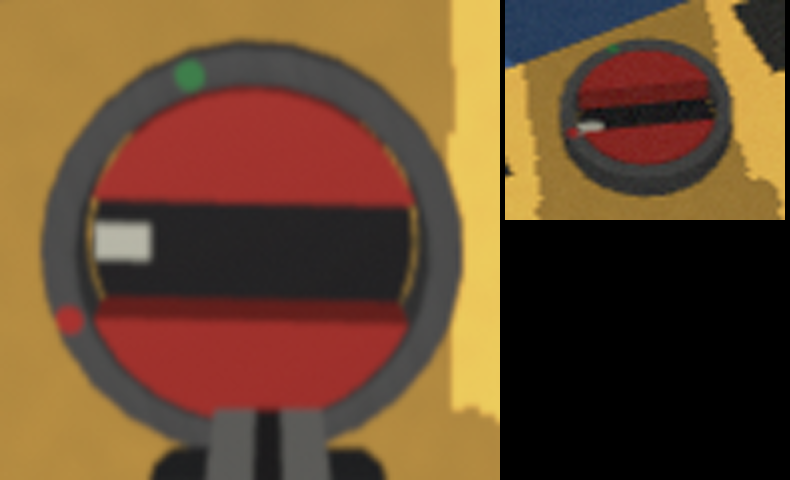

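```bash
cat >> h.py <<'E'
def ray(c,uv,z):
    Rm=cv2.Rodrigues(np.asarray(c['rvec']))[0];C=-Rm.T@np.asarray(c['tvec']).ravel()
    d=Rm.T@np.linalg.inv(c['intrinsics'])@np.array([*uv,1.]);return (C+d*(z-C[2])/d[2])[:2]
E
python3 - <<'E'
from h import *
import pickle
from workcell import optics
c=pickle.load(open('w3.pkl','rb')); S=optics.get_calibration('scene')
p=np.load('p.npy');p[3]=0
w=lambda U:(215+(U[0]+.5)/4-.5,135+(U[1]+.5)/4-.5)
sc=lambda U:(235+(U[0]-505+.5)/4-.5,170+(U[1]+.5)/4-.5)
print('model dial',lidpt(p,.178,0,.027).round(4),'green',lidpt(p,.219,0,.027).round(4),'red',lidpt(p,.178,-.041,.027).round(4))
for cam,f,D in (('w',w,dict(green=(190,76),red=(69,321),A=(93,202),B=(412,208),C=(408,322),D=(95,318),collarL=(42,250),collarR=(462,250),top=(250,40),pad=None)),('s',sc,dict(green=(614,49),red=(573,133),cl=(561,105),cr=(732,105),A=(580,108),B=(712,98),C=(714,122),D=(581,133)))):
    cal=c if cam=='w' else S
    P={k:ray(cal,f(u),.177) for k,u in D.items() if u}
    for k in P: print(cam,k,P[k].round(4))
    g,r=P['green'],P['red']; m=(g+r)/2; h=(r-g)/2
    print('|g-r|',np.linalg.norm(g-r),'centre',m+np.array([-h[1],h[0]]),m-np.array([-h[1],h[0]]))
    A=P['A'];B=P['B'];print('slot ctr',(P['A']+P['B']+P['C']+P['D'])/4,'ang top',np.arctan2(*(A-B)[::-1]),'bot',np.arctan2(*(P['D']-P['C'])[::-1]))
# wrist pads
obs={(.205,.105):(386,127),(.205,-.105):(158,201)}
for k,u in obs.items(): print('pad',ray(c,u,.161).round(4),lidpt(p,*k,.011)[:2].round(4))
E
```

```text
model dial [0.5591 0.0009 0.177 ] green [ 0.5194 -0.0092  0.177 ] red [ 0.5692 -0.0388  0.177 ]
w green [ 0.5186 -0.0099]
w red [ 0.5686 -0.0398]
w A [ 0.5432 -0.032 ]
w B [0.5488 0.0339]
w C [0.5736 0.0323]
w D [ 0.5683 -0.0342]
w collarL [ 0.5527 -0.0437]
w collarR [0.5585 0.0441]
w top [0.5123 0.0027]
|g-r| 0.058207256470506376 centre [5.58555776e-01 1.52785760e-04] [ 0.52868793 -0.04980716]
slot ctr [5.58456457e-01 1.40435724e-05] ang top -1.6551604244625702 bot -1.6501770913930165
s green [ 0.5185 -0.0091]
s red [ 0.5678 -0.0396]
s cl [ 0.549  -0.0426]
s cr [0.5669 0.0437]
s A [ 0.5529 -0.0333]
s B [0.5604 0.0345]
s C [0.5757 0.0323]
s D [ 0.5686 -0.0356]
|g-r| 0.05800114818102637 centre [5.58410698e-01 3.20648788e-04] [ 0.5278787  -0.04899396]
slot ctr [ 5.64401704e-01 -5.30984344e-04] ang top -1.6816951112977396 bot -1.6739974248342029
pad [0.5049 0.0949] [0.5071 0.096 ]
pad [ 0.5563 -0.1071] [ 0.5588 -0.1075]
```

Call:
move_arm(claw=[1,1,1,1,1], dp=[[-0.001,-0.002,-0.02],[0,0,-0.03],[0,0,-0.03],[0,0,-0.01],[0,0,0]], twist=[[-0.008,0.012,-0.018],[0,0,0],[0,0,0],[0,0,0],[0,0,0]])

```text
clock: 5.2
tcp_pos: [0.5568, 0.0076, 0.185]
orientation: [-0.518, -0.481, 0.481, 0.519]
force: [-0.3, -0.1, 0.4]
opening: -0.0001
```

```bash
python3 -c "
from h import *
from workcell import optics
s,M=st()
im=optics.get_image('wrist')[150:300,190:370]
cv2.imwrite('pics/wrist4.png',cv2.resize(im,None,fx=4,fy=4))"
```

```text
t 5.2 tcp [0.5568 0.0076 0.185 ] F [-0.3 -0.1  0.4] T [-0.04  0.01  0.02] j [-0.42  0.37  0.44  1.84 -0.19  0.97  1.59]
tool x [0.075 0.997 0.001] ang 1.496 tool y [-0.0018  0.0014 -1.    ] op -0.0001
```

View pics/wrist4.png

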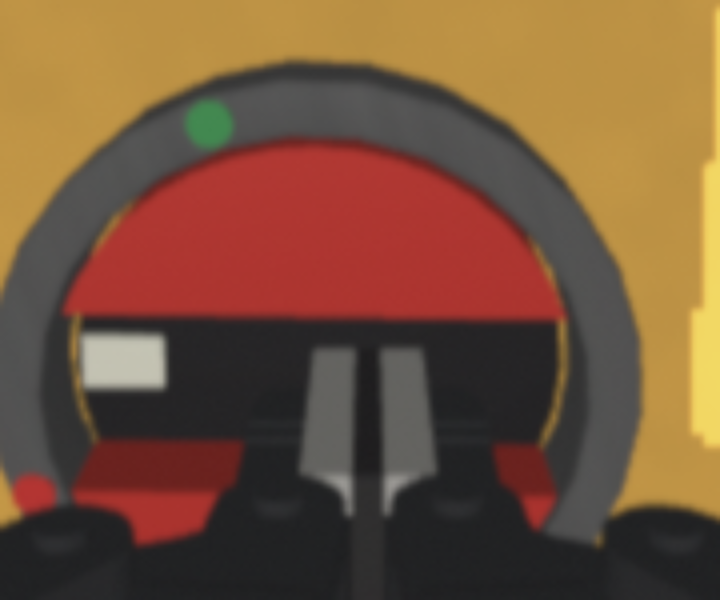

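The fingertips are at (368,350), right of the dial's centre and over the slot. That agrees with the measured y of 0.0076, so I'll correct it before going in.

Call:
move_arm(claw=[1,1,1], dp=[[0.002,-0.007,0],[0,0,0],[0,0,0]], twist=[[0,0,-0.007],[0,0,0],[0,0,0]])

```text
clock: 5.55
tcp_pos: [0.5605, 0.0002, 0.1886]
orientation: [0.52, 0.48, -0.478, -0.52]
force: [0.1, -0.3, -0.1]
opening: -0.0001
```

```bash
python3 -c "
from h import *
st()"
```

```text
t 5.55 tcp [5.605e-01 2.000e-04 1.886e-01] F [ 0.1 -0.3 -0.1] T [ 0.02 -0.02 -0.04] j [-0.41  0.37  0.44  1.83 -0.19  0.97  1.6 ]
tool x [0.082 0.997 0.002] ang 1.489 tool y [ 0.0026  0.0022 -1.    ] op -0.0001
```

Call:
move_arm(claw=[1,1,1,1], dp=[[-0.002,0,-0.003],[0,0,-0.003],[0,0,-0.003],[0,0,0]], twist=[[0,0,0],[0,0,0],[0,0,0],[0,0,0]])

```text
clock: 5.95
tcp_pos: [0.5588, 0.0002, 0.18]
orientation: [0.52, 0.481, -0.477, -0.52]
force: [0.5, 0.5, -0.2]
opening: -0.0
```

Call:
move_arm(claw=[1,1,1,1], dp=[[0,0,-0.005],[0,0,-0.005],[0,0,-0.004],[0,0,0]], twist=[[0,0,0],[0,0,0],[0,0,0],[0,0,0]])

```text
clock: 6.35
tcp_pos: [0.5586, 0.0003, 0.1644]
orientation: [0.52, 0.481, -0.477, -0.52]
force: [0.8, -0.5, 0.1]
opening: -0.0004
```

```bash
python3 -c "
from h import *
st()"
```

```text
t 6.35 tcp [5.586e-01 3.000e-04 1.644e-01] F [ 0.8 -0.5  0.1] T [ 0.01 -0.02 -0.06] j [-0.4   0.4   0.43  1.86 -0.21  0.92  1.62]
tool x [0.082 0.997 0.003] ang 1.489 tool y [ 0.0038  0.0026 -1.    ] op -0.0004
```

The fingertips are in the slot with no contact force. Now I'll turn clockwise (−z).

Call:
move_arm(claw=[1,1,1,1,1,1,1,1], dp=[[0,0,0],[0,0,0],[0,0,0],[0,0,0],[0,0,0],[0,0,0],[0,0,0],[0,0,0]], twist=[[0,0,-0.05],[0,0,-0.05],[0,0,-0.05],[0,0,-0.05],[0,0,-0.05],[0,0,-0.05],[0,0,-0.05],[0,0,0]])

```text
clock: 7.15
tcp_pos: [0.5587, 0.0001, 0.1641]
orientation: [0.599, 0.378, -0.376, -0.598]
force: [0.1, -1.3, 0.2]
opening: 0.0
```

```bash
python3 -c "
from h import *
st()"
```

```text
t 7.15 tcp [5.587e-01 1.000e-04 1.641e-01] F [ 0.1 -1.3  0.2] T [-0.03 -0.02 -0.04] j [-0.46  0.41  0.51  1.86 -0.25  0.93  1.29]
tool x [0.431 0.902 0.003] ang 1.125 tool y [ 0.0041  0.001  -1.    ] op 0.0
```

Call:
move_arm(claw=[1,1,1,1,1,1,1,1,1,1,1,1,1,1,1], dp=[[0,0,0],[0,0,0],[0,0,0],[0,0,0],[0,0,0],[0,0,0],[0,0,0],[0,0,0],[0,0,0],[0,0,0],[0,0,0],[0,0,0],[0,0,0],[0,0,0],[0,0,0]], twist=[[0,0,-0.05],[0,0,-0.05],[0,0,-0.05],[0,0,-0.05],[0,0,-0.05],[0,0,-0.05],[0,0,-0.05],[0,0,-0.05],[0,0,-0.05],[0,0,-0.05],[0,0,-0.05],[0,0,-0.05],[0,0,-0.05],[0,0,-0.05],[0,0,-0.05]])

```text
clock: 8.65
tcp_pos: [0.5586, 0.0005, 0.1641]
orientation: [0.696, 0.132, -0.13, -0.694]
force: [-0.5, 0.0, 0.2]
opening: -0.0
```

```bash
python3 -c "
from h import *
st()"
```

```text
t 8.65 tcp [5.586e-01 5.000e-04 1.641e-01] F [-0.5  0.   0.2] T [-0.01 -0.03  0.16] j [-0.59  0.45  0.68  1.87 -0.34  0.94  0.62]
tool x [0.931 0.365 0.002] ang 0.374 tool y [ 0.003  -0.0017 -1.    ] op -0.0
```

Torque is now 0.16 N·m, so the dial is being turned against its friction. I'll continue to the stop.

Call:
move_arm(claw=[1,1,1,1,1], dp=[[0,0,0],[0,0,0],[0,0,0],[0,0,0],[0,0,0]], twist=[[0,0,-0.05],[0,0,-0.05],[0,0,-0.05],[0,0,-0.05],[0,0,-0.04]])

```text
clock: 9.15
tcp_pos: [0.5587, 0.0004, 0.1641]
orientation: [0.707, 0.048, -0.046, -0.705]
force: [-0.1, -0.3, 0.6]
opening: -0.0001
```

```bash
python3 -c "
from h import *
st()"
```

```text
t 9.15 tcp [5.587e-01 4.000e-04 1.641e-01] F [-0.1 -0.3  0.6] T [-0.12 -0.01  0.15] j [-0.63  0.46  0.74  1.87 -0.38  0.95  0.41]
tool x [0.991 0.133 0.002] ang 0.133 tool y [ 0.0024 -0.0027 -1.    ] op -0.0001
```

Call:
move_arm(claw=[1,1], dp=[[0,0,0],[0,0,0]], twist=[[0,0,-0.04],[0,0,-0.04]])

```text
clock: 9.35
tcp_pos: [0.5587, 0.0004, 0.1641]
orientation: [0.708, 0.02, -0.018, -0.706]
force: [-0.7, -0.5, 0.6]
opening: 0.0001
```

```bash
python3 -c "
from h import *
st()"
```

```text
t 9.35 tcp [5.587e-01 4.000e-04 1.641e-01] F [-0.7 -0.5  0.6] T [-0.06  0.07  0.14] j [-0.65  0.47  0.76  1.87 -0.39  0.96  0.34]
tool x [0.999 0.054 0.002] ang 0.054 tool y [ 0.002  -0.0031 -1.    ] op 0.0001
```

Call:
move_arm(claw=[1,1,1], dp=[[0,0,0],[0,0,0],[0,0,0]], twist=[[0,0,-0.04],[0,0,-0.04],[0,0,-0.04]])

```text
clock: 9.65
tcp_pos: [0.5587, 0.0004, 0.1641]
orientation: [0.708, -0.022, 0.024, -0.706]
force: [0.5, 0.3, 1.1]
opening: -0.0001
```

```bash
python3 -c "
from h import *
from workcell import optics
s,M=st()
im=optics.get_image('wrist')[150:300,190:370]
cv2.imwrite('pics/wrist5.png',cv2.resize(im,None,fx=4,fy=4))"
```

```text
t 9.65 tcp [5.587e-01 4.000e-04 1.641e-01] F [0.5 0.3 1.1] T [-0.12  0.08  0.16] j [-0.67  0.48  0.79  1.87 -0.41  0.96  0.24]
tool x [ 0.998 -0.065  0.002] ang -0.065 tool y [ 0.0014 -0.0033 -1.    ] op -0.0001
```

View pics/wrist5.png

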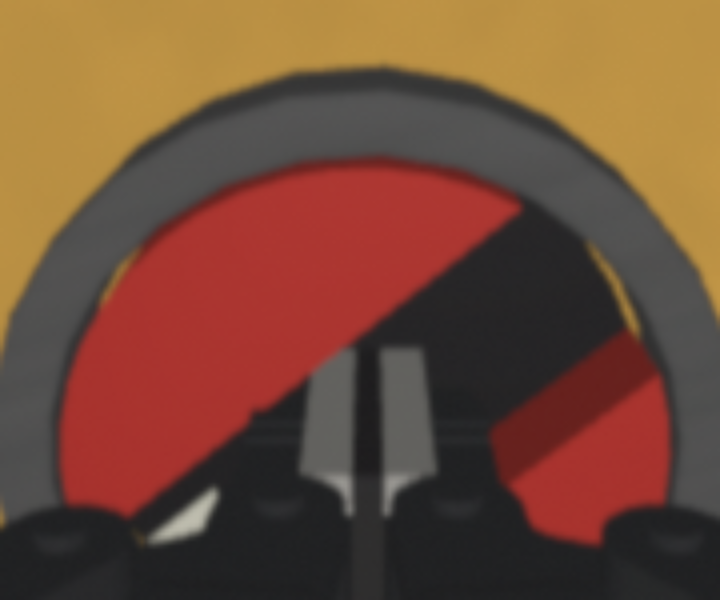

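The white mark is at (185,515) and the slot edge runs from (135,515) to (522,207), so the dial lags the fingers by about 0.6 rad. The shut tips have a lot of play in the slot. I'll measure the slot angle, turn back into line with it, and part the fingers a little along the slot for a firm hold.

```bash
python3 -c "
from h import *
c=wcal()
w=lambda U:(190+(U[0]+.5)/4-.5,150+(U[1]+.5)/4-.5)
A,B=ray(c,w((135,515)),.177),ray(c,w((522,207)),.177);C,D=ray(c,w((510,487)),.177),ray(c,w((660,373)),.177)
print(A,B,np.arctan2(*(B-A)[::-1]),np.arctan2(*(D-C)[::-1]))
# tip widths
for z in(.164,.18):
  for u in ((302,470),(435,470),(313,350),(424,350)): print(z,ray(c,w(u),z).round(4))
"
```

```text
[ 0.53041651 -0.0046299 ] [0.5779325  0.03037719] 0.6349626943503908 0.6433927489356953
0.164 [ 0.5496 -0.0067]
0.164 [ 0.5669 -0.0079]
0.164 [0.5524 0.0099]
0.164 [0.5664 0.0089]
0.18 [0.5511 0.0014]
0.18 [5.665e-01 4.000e-04]
0.18 [0.5536 0.0162]
0.18 [0.566  0.0153]
```

Call:
move_arm(claw=[1,1,1,1,1,1,1,1,1,1,1], dp=[[0,0,0],[0,0,0],[0,0,0],[0,0,0],[0,0,0],[0,0,0],[0,0,0],[0,0,0],[0,0,0],[0,0,0],[0,0,0]], twist=[[0,0,0.07],[0,0,0.07],[0,0,0.07],[0,0,0.07],[0,0,0.07],[0,0,0.07],[0,0,0.07],[0,0,0.07],[0,0,0.07],[0,0,0.07],[0,0,0]])

```text
clock: 10.8
tcp_pos: [0.5591, 0.0006, 0.1642]
orientation: [0.667, 0.239, -0.237, -0.665]
force: [0.2, 0.6, 0.3]
opening: 0.0001
```

```bash
python3 -c "
from h import *
from workcell import optics
s,M=st()
im=optics.get_image('wrist')[150:300,190:370]
cv2.imwrite('pics/wrist6.png',cv2.resize(im,None,fx=4,fy=4))"
```

```text
t 10.8 tcp [0.5591 0.0006 0.1642] F [0.2 0.6 0.3] T [-0.07 -0.01 -0.03] j [-0.54  0.43  0.61  1.86 -0.3   0.94  0.89]
tool x [0.774 0.633 0.002] ang 0.686 tool y [ 0.0041 -0.0017 -1.    ] op 0.0001
```

View pics/wrist6.png

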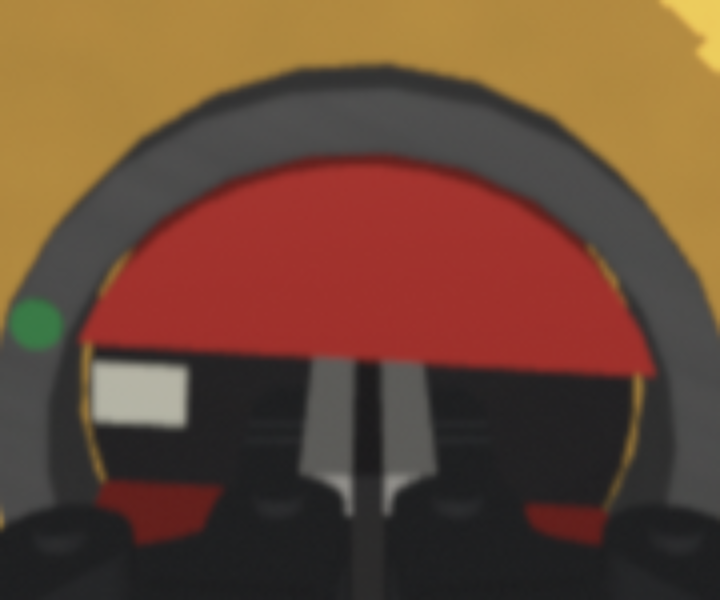

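The slot is now nearly in line with the fingers, about 0.05 rad off, and the green dot is at (36,325). I'll part the fingers slightly.

Call:
move_arm(claw=[1,0.72,0.72,0.72,0.72], dp=[[0,0,0],[0,0,0],[0,0,0],[0,0,0],[0,0,0]], twist=[[0,0,-0.045],[0,0,0],[0,0,0],[0,0,0],[0,0,0]])

```text
clock: 11.35
tcp_pos: [0.5591, 0.0007, 0.1642]
orientation: [0.673, 0.222, -0.22, -0.671]
force: [-0.5, -0.4, -0.2]
opening: 0.0238
```

```bash
python3 -c "
from h import *
from workcell import optics
s,M=st()
im=optics.get_image('wrist')[150:300,190:370]
cv2.imwrite('pics/wrist7.png',cv2.resize(im,None,fx=4,fy=4))"
```

```text
t 11.35 tcp [0.5591 0.0007 0.1642] F [-0.5 -0.4 -0.2] T [-0.05  0.04  0.05] j [-0.55  0.43  0.62  1.86 -0.3   0.94  0.85]
tool x [0.805 0.594 0.002] ang 0.635 tool y [ 0.004 -0.002 -1.   ] op 0.0238
```

View pics/wrist7.png

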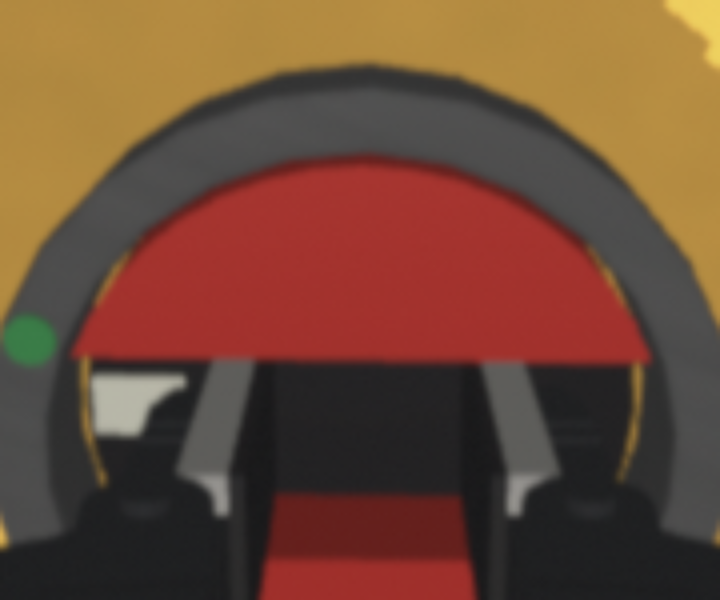

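The fingers are parted 24 mm inside the slot and in line with it. Now I'll turn to the stop.

Call:
move_arm(claw=[0.72,0.72,0.72,0.72,0.72,0.72,0.72,0.72,0.72], dp=[[0,0,0],[0,0,0],[0,0,0],[0,0,0],[0,0,0],[0,0,0],[0,0,0],[0,0,0],[0,0,0]], twist=[[0,0,-0.05],[0,0,-0.05],[0,0,-0.05],[0,0,-0.05],[0,0,-0.05],[0,0,-0.05],[0,0,-0.05],[0,0,-0.05],[0,0,-0.04]])

```text
clock: 12.3
tcp_pos: [0.5592, 0.0004, 0.1643]
orientation: [0.706, 0.065, -0.063, -0.703]
force: [-0.4, -1.5, -1.2]
opening: 0.0244
```

```bash
python3 -c "
from h import *
st()"
```

```text
t 12.3 tcp [5.592e-01 4.000e-04 1.643e-01] F [-0.4 -1.5 -1.2] T [-0.07 -0.01  0.17] j [-0.63  0.46  0.73  1.86 -0.37  0.95  0.45]
tool x [0.984 0.18  0.002] ang 0.181 tool y [ 0.0031 -0.0039 -1.    ] op 0.0244
```

Call:
move_arm(claw=[0.72,0.72,0.72], dp=[[0,0,0],[0,0,0],[0,0,0]], twist=[[0,0,-0.04],[0,0,-0.04],[0,0,-0.03]])

```text
clock: 12.6
tcp_pos: [0.5593, 0.0004, 0.1643]
orientation: [0.708, 0.025, -0.023, -0.705]
force: [-0.3, -1.1, 1.0]
opening: 0.0241
```

```bash
python3 -c "
from h import *
from workcell import optics
s,M=st()
im=optics.get_image('wrist')[150:300,190:370]
cv2.imwrite('pics/wrist8.png',cv2.resize(im,None,fx=4,fy=4))"
```

```text
t 12.6 tcp [5.593e-01 4.000e-04 1.643e-01] F [-0.3 -1.1  1. ] T [-0.23  0.2   1.58] j [-0.65  0.47  0.75  1.87 -0.38  0.96  0.35]
tool x [0.998 0.068 0.002] ang 0.068 tool y [ 0.0025 -0.0048 -1.    ] op 0.0241
```

View pics/wrist8.png

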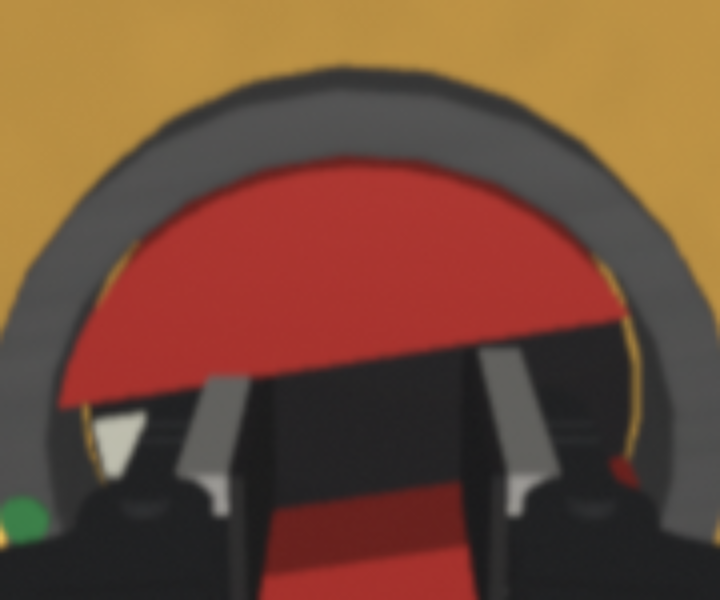

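The torque jumped from 0.17 to 1.58 N·m, which is the hard stop, and the mark is in line with the green dot at (22,518). I'll ease off and lift straight out.

Call:
move_arm(claw=[0.72,0.72,0.72,0.72,0.72,0.72,0.72,0.72,0.72,0.72], dp=[[0,0,0],[0,0,0],[0,0,0],[0,0,0.01],[0,0,0.02],[0,0,0.03],[0,0,0.04],[0,0,0.03],[0,0,0.01],[0,0,0]], twist=[[0,0,-0.02],[0,0,0.07],[0,0,0.06],[0,0,0],[0,0,0],[0,0,0],[0,0,0],[0,0,0],[0,0,0],[0,0,0]])

```text
clock: 13.65
tcp_pos: [0.5576, -0.0007, 0.3128]
orientation: [0.706, 0.058, -0.057, -0.704]
force: [-0.2, 0.4, -0.5]
opening: 0.024
```

```bash
python3 -c "
from h import *
from workcell import optics
s,M=st()
import pickle;pickle.dump(wcal(s),open('w9.pkl','wb'))
for n in ('wrist','side','scene'): cv2.imwrite(f'pics/{n}9.png',optics.get_image(n))"
```

```text
t 13.65 tcp [ 0.5576 -0.0007  0.3128] F [-0.2  0.4 -0.5] T [-0.02  0.03  0.03] j [-0.72  0.29  0.82  1.7  -0.22  1.24  0.32]
tool x [0.987 0.162 0.002] ang 0.163 tool y [ 0.0022 -0.0032 -1.    ] op 0.024
```

View pics/wrist9.png

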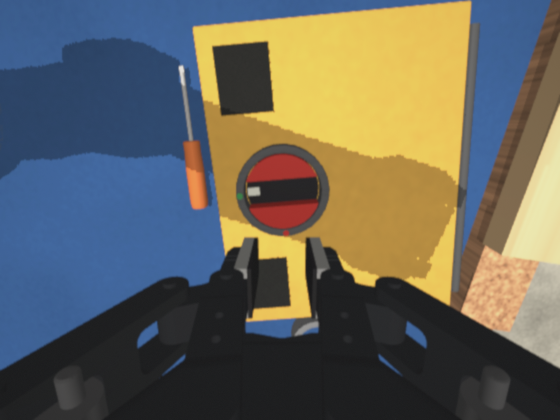

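View pics/side9.png

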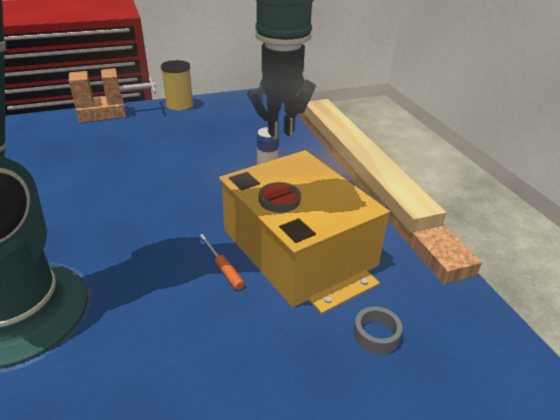

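The lid is shut and the hand is clear. In the wrist view the white mark at (253,192) points at the green dot at (239,197). I'll check the angle numerically.

Run:
```python
import cv2
a=cv2.imread("pics/wrist9.png")[135:245,225:340]
cv2.imwrite("pics/dial9.png",cv2.resize(a,None,fx=5,fy=5,interpolation=cv2.INTER_CUBIC))
```

```text
(no output)
```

View pics/dial9.png

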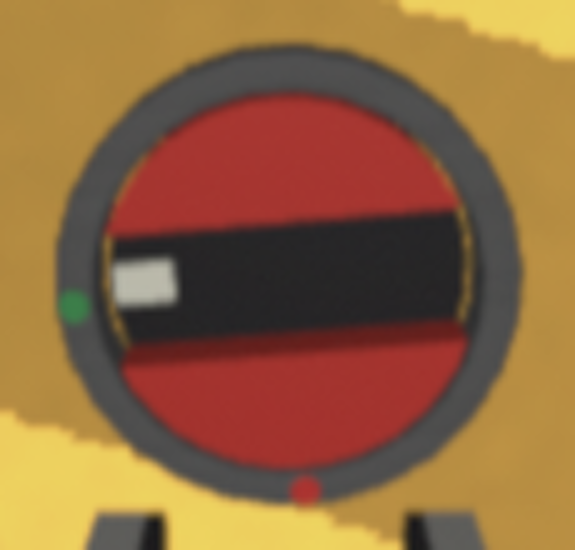

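Run:
```python
from h import *
import pickle
c=pickle.load(open('w9.pkl','rb'))
w=lambda U:(225+(U[0]+.5)/5-.5,135+(U[1]+.5)/5-.5)
P={k:ray(c,w(u),.177) for k,u in dict(g=(73,306),r=(305,491),A=(107,238),B=(455,211),D=(122,365),C=(468,337)).items()}
print({k:v.round(4) for k,v in P.items()})
a=lambda v:np.arctan2(v[1],v[0])
g,r=P['g'],P['r'];m=(g+r)/2;h=(r-g)/2;ctr=m+np.array([-h[1],h[0]])
print('ctr',ctr,'green dir',a(ctr-g),'red dir',a(ctr-r)-np.pi/2,'slot',a(P['B']-P['A']),a(P['C']-P['D']))
```

```text
{'g': array([ 0.5184, -0.01  ]), 'r': array([ 0.5682, -0.0399]), 'A': array([0.523 , 0.0041]), 'B': array([0.5867, 0.0198]), 'D': array([ 0.5292, -0.0201]), 'C': array([ 0.5939, -0.0038])}
ctr [ 5.58243555e-01 -2.78930340e-05] green dir 0.24559997316308138 red dir 0.24559997316308158 slot 0.2413513898706233 0.24649069606300672
```

The slot is at 0.244 rad against 0.246 for the green dot, so the dial is locked. I'll withdraw further and do a final check for disturbed objects.

Call:
move_arm(claw=[0.72,0.72,0.72,0.72,0.72,0.72], dp=[[0,0,0.03],[-0.02,0,0.03],[-0.03,0,0.02],[-0.03,0,0],[0,0,0],[0,0,0]], twist=[[0,0,0],[0,0,0],[0,0,0],[0,0,0],[0,0,0],[0,0,0]])

```text
clock: 14.4
tcp_pos: [0.4721, 0.0, 0.3852]
orientation: [0.707, 0.052, -0.062, -0.702]
force: [0.1, 0.2, 0.0]
opening: 0.0242
```

```bash
python3 -c "
from h import *
from workcell import optics
s,M=st()
a=optics.get_image('side');b=optics.get_image('scene')
cv2.imwrite('pics/side10.png',a);cv2.imwrite('pics/scene10.png',b)
for n,im,o,(y0,y1,x0,x1) in [('tape',a,'side0',(300,360,345,410)),('driver',a,'side0',(230,295,195,250)),('can',b,'scene0',(190,260,390,445)),('tape',b,'scene0',(275,330,122,182))]:
    print(n,cv2.absdiff(im,cv2.imread(f'pics/{o}.png'))[y0:y1,x0:x1].mean().round(2))
"
```

```text
t 14.4 tcp [0.4721 0.     0.3852] F [0.1 0.2 0. ] T [ 0.09 -0.02  0.06] j [-0.88  0.02  0.83  1.77 -0.    1.37  0.11]
tool x [ 0.987  0.161 -0.014] ang 0.162 tool y [-0.013  -0.0085 -0.9999] op 0.0242
tape 2.95
driver 19.93
can 2.59
tape 2.41
```

View pics/side10.png

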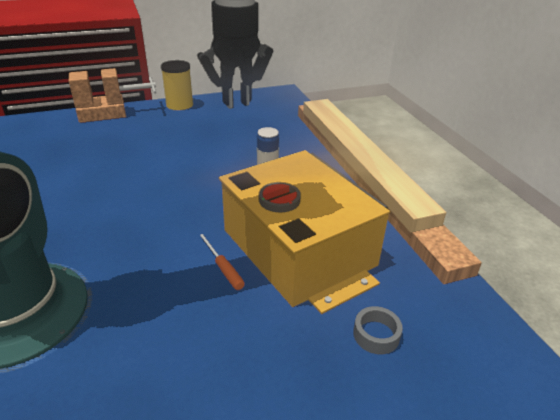

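The driver difference is only the arm's shadow: its handle end is still at (240,285) and its tip at (202,237). The tape and can are unchanged, and the hand is clear.

```bash
python3 -c "
from workcell import r
print(r.sign_off())"
```

```text
the job is handed in; nothing more can be done
None
```

The lid is fully shut and locked, and I handed the job in at about 14.5 s of the 48 s allowed.

- **Lid:** I pushed it shut with the closed fingertips on the left pad. It stopped at 160.6 mm, against 161 mm expected, with 61 N at the wrist. The side view afterwards showed no gap.
- **Dial:** The closed fingertips were too loose in the slot and the dial lagged them by about 0.7 rad. I lined them up with the slot again, opened them 24 mm along it, and turned clockwise until the torque jumped from 0.17 to 1.6 N·m at the stop.
- **Last checks:** The white mark points at the green dot, with the slot at 0.244 rad and the dot at 0.246 rad. The hand is more than 200 mm above the box with no contact force.
- **Bystanders:** The can and tape look the same as in the starting pictures. The picture comparison flagged a change around the screwdriver. The side view shows that is the arm's shadow, with its tip and handle where they started.

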